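Mount a sanding drum on the bench arbor and cap it

ROBOT

A 6-joint arm with a two-finger parallel gripper is mounted at the origin on a cart in front of the work surface, level with it; the furniture and walls round the work are solid. World frame = base frame: x ahead of the robot, y to its left, z up, the work surface at z = 0. Lengths are in m, angles in degrees, forces in N, time in s.
With the tool pointing down it reaches from about 0.25 to 0.725 m from the base axis. Payload 9.7 kg.
Tool frame: the origin (TCP) lies at the very end of the fingers, on their centre line; the grasp point (between the pads) lies 19 mm behind it; z points along the fingers, y is the direction in which the jaws open and shut (so a half turn about z gives the same grasp; the last joint's range is limited). The gripper opens to 85 mm and grips with 20 to 120 N. Pads are 22 mm wide; open, the fingers measure 114 mm over their backs; the gripper's body (76 mm by 85 mm) begins 54 mm behind the grasp point. The pads swing forward as they close: fully open they stand 13 mm farther back than shut.
Start: joints at [66.177, 4.979, 10.078, 95.1, 0, 90], TCP at [0.222, 0.503, 0.231] pointing down, gripper open.
Joint ranges: [-179.16, 179.16], [-48.56, 103.87], [-65.8, 70.77], [-126.05, 130.52], [-82.76, 87.17], [-180, 180]. Speed limits (degrees/s): [127.2, 127.2, 147.25, 180, 180, 180].

INTERFACE

Orientations are given as [roll, pitch, yaw] about the fixed x, y, z axes, in that order (R = Rz(yaw) Ry(pitch) Rx(roll)).
In Python, from workcell import bot gives the robot as it stands.
- The arm moves only by the shell command python3 -m pendant 'ROWS' [FORCE]. ROWS is JSON, a list that holds one entry, the list of rows, each a list of 7 numbers: the shift along the tool's x, y, z in cm, then the turn, a rotation vector about the tool's x, y, z in rad, then the opening in per cent of the stroke, from 0 (shut) to 100 (fully open). In form: [[[dx, dy, dz, ax, ay, az, gripper], ...]]. A call has 1 to 5 rows; each row shifts and turns the pose as measured when the row begins, along the tool's axes as they then stand; what a row does not reach is not made up. A row lasts 1/12 s, in which the tool goes at most 41.7 mm and 7.16 degrees, less where a joint would pass 70% of its speed; a pose out of reach is approached as far as the arm can. A call with a gripper value outside its range is refused whole. The fingers move at their own pace and stop on an object; FORCE is the grip in N (left out, the last holds). Time passes only in rows, so rows that do not move let the fingers close. It gives the time, the measured TCP pose, the force and the opening at its end, in the units of the state.
- bot.get_obs(): the state, without advancing time (a new reading comes with each control period).
- bot.camera(name): name is "scene" or "top"; returns the picture (384x512x3 uint8, red, green, blue); there is no depth.
- bot.get_calibration(name): a dict with "intrinsics" (3x3 intrinsics, pixels), "D" ([k1, k2, p1, p2, k3] as OpenCV has them; the pictures are not rectified), "pose" (4x4, takes a point from camera to world coordinates). Camera axes: x right, y down, z forward; pixel columns grow to the right and rows downward; lengths in m; the calibration is good to about 2 mm. A picture is of the moment at which its call begins. get_calibration takes no time and is no camera call.
- bot.job_done(): hands the job in, once; it reports no verdict.
Trained networks look in the newest picture that a camera, given by its name, has taken for a name from the list of things; names that differ only in an ending like _2 or _b are one class to them, and where a whole thing is asked for, a point or a joint stands for the part that bears it (a point fixed in the world has none). Each returns a list of dicts, best first, with "confidence" (0 to 1); they miss things now and then, are a little off and sometimes report something else, mostly with a low value. They report only what shows in the picture. A call takes as long as a camera call. They do not tell look-alikes from the thing itself.
- bot.masks_of(camera, thing): "pixels" (384x512 bool, what is visible of it) and "extent" ([left, top, right, bottom] in pixels, round what is visible of it).
- bot.mark_of(camera, thing): "uv" ([column, row] in pixels: a listed point, or the origin of a listed thing).
The state is a dict: "time": time; "q": joint angles; "qd": joint speeds; "joint_efforts": joint torques, N m; "ee_pos": TCP position; "tcp_rot": TCP orientation; "wrist_force": force on the tool from outside, world axes, zero at the start; "torque": the same for the moment, N m; "opening": finger opening in m.
Only numpy, scipy, OpenCV 4.12 (cv2) and the standard library are available. Lean on these libraries where they do the work, as an engineer would, in place of code of your own. Each camera call takes 0.05 s, during which the arm holds its last target. There are 200 camera calls.

TASK

Slide the rust-brown sanding drum onto the arbor's horizontal rod until it sits against the flange, then push the blue end cap onto the rod until it meets the drum, and let go of both. Leave the pale drum in its seat on the rack, and do not knock the tape measure, try square or sanding block about.

Things in the scene. Friction and masses are not known exactly. Their poses are not given: they have to be found in the camera images.
- arbor: Green bench arbor with grey motor, fixed (place varies), base 120 x 90 x 12 mm. Origin on the bench under it; x runs level from rod tip to motor, z up. Rod: 14 mm diameter, 70 mm long, bevelled tip, points along -x, roughly to the robot, axis 100 mm above the bench. Behind it a 36 mm diameter flange, then (15 mm on) housing and motor, which rise at most 27 mm above the axis.
- flange (a point): Root of the rod: the point on the rod's axis in the plane of the flange face (45 mm from the arbor's origin along its -x, 100 mm up). Same axes as the arbor: the rod runs from here along -x.
- rod_tip (a point): Free end of the rod, on its axis, 70 mm from the flange face. Same axes as the arbor.
- rack: Low wooden rack, fixed (place varies), board 60 x 270 x 12 mm, origin under its centre, y along its length. Three seats at y = -100, 0, +100 mm, each two ridges along the rack's x, 36 mm wide, 27 mm high; a part lies in each, its axis along the rack's x and 48 mm above the bench. Which part lies where varies.
- brown_drum: Sanding drum with a rust-brown sleeve on a grey core: loose tube 48 mm outside diameter, 38 mm long, with a 20 mm diameter hole right through, 0.15 kg. Origin at its centre, x axis along the hole. Either end may go first. On the rod its centre is 19 mm from the flange face when home.
- grey_drum: Spare sanding drum with a pale, off-white sleeve, otherwise the same size and shape (origin at its centre, x along the hole). Not needed: stays in its seat.
- end_cap: Blue plastic end cap: loose cylinder 48 mm diameter, 40 mm long, 0.12 kg. Bore 20 mm diameter, 34 mm deep, open at its +x end (facing away from the robot, as it must go on the rod); the closed -x end has a 7 mm boss. Origin at the 40 mm cylinder's centre, x along the bore. Slips on loosely. Home, with its rim against the seated drum, its centre is 58 mm from the flange face.
- tape_measure: Yellow tape measure, 51 x 89 x 64 mm, standing loose on the bench; origin under its centre.
- try_square: Small try square, dark wood and steel, 97 x 140 x 17 mm, lying loose on the bench; origin under its centre.
- sanding_block: Brown sanding block, 89 x 124 x 29 mm, lying loose on the bench; origin under its centre.
Mind the look-alikes: they are no part of the job. Leave any turquoise or yellow look-alike of the brown_drum alone.

How it is judged (in metres and radians):
On the way, in this order (a step that is already met when the one before it is completed fails the run):
1. the brown drum is on the rod, up to the flange, with the cap not yet on the rod (x of brown_drum in the frame of flange between -0.029 and -0.015 m and y of brown_drum in the frame of flange between -0.007 and 0.007 m and z of brown_drum in the frame of flange between -0.007 and 0.007 m and angle between the x axis of brown_drum and the x axis of flange, either way round below 0.2 rad and distance between end_cap and rod_tip above 0.05 m), for 0.2 s.
2. the end cap is on the rod against the drum (x of brown_drum in the frame of flange between -0.026 and -0.015 m and y of brown_drum in the frame of flange between -0.007 and 0.007 m and z of brown_drum in the frame of flange between -0.007 and 0.007 m and angle between the x axis of each of brown_drum, end_cap and the x axis of flange, either way round below 0.2 rad and x of end_cap in the frame of flange between -0.066 and -0.053 m and y of end_cap in the frame of flange between -0.007 and 0.007 m and z of end_cap in the frame of flange between -0.007 and 0.007 m), for 0.2 s.
At the end, for the whole second after the job is handed in: The brown drum is on the rod within 7 mm of home against the flange, the blue cap on the rod within 8 mm of home against it, both within 7 mm and 0.2 rad of the rod's axis, released and at rest; the pale drum lies within 25 mm of its start (all of step 2 and linear speed of each of brown_drum, end_cap below 0.02 m/s and contact force between the fingers and brown_drum below 0.1 N and contact force between the fingers and end_cap below 0.1 N and distance of grey_drum from where it was at the start of the episode below 0.025 m); the robot touches nothing.
It fails at once if the pale drum is displaced from its seat (over 40 mm) (distance of grey_drum from where it was at the start of the episode above 0.04 m).
It fails at once if the tape measure is knocked over 40 mm away (distance of tape_measure from where it was at the start of the episode above 0.04 m).
It fails at once if the try square is knocked over 40 mm away (distance of try_square from where it was at the start of the episode above 0.04 m).
It fails at once if the sanding block is knocked over 40 mm away (distance of sanding_block from where it was at the start of the episode above 0.04 m).
It also fails if it takes over 54 s, if anything falls off the work surface, if the arm or the gripper's body presses on something with over 40 N, if the wrist force passes 120 N, or if a joint passes its speed limit or range.

## Working session

There is one attempt and no reset: what is moved stays moved. The work goes in short steps, Python scripts to look and compute and a shell command to move; the robot and the scene stay as the last step left them, time stands still between calls to the robot, and variables do not carry over. Pictures are saved under pics/ and viewed, about 8 in all and at most 12, crops included, and the job is handed in when it is done.

```bash
mkdir -p pics; ls; python3 - <<'E'
from workcell import bot
import cv2,numpy as np
for c in("scene","top"):
    im=bot.camera(c); cv2.imwrite(f"pics/{c}0.png",im[:,:,::-1])
    k=bot.get_calibration(c); print(c,np.round(k["intrinsics"],1).tolist(),np.round(k["D"],3),np.round(k["pose"],3).tolist())
    for t in("brown_drum","grey_drum","end_cap","flange","rod_tip","rack","arbor","tape_measure","try_square","sanding_block"):
        print(c,t,[(np.round(d["uv"]).tolist(),round(d["confidence"],2)) for d in bot.mark_of(c,t)])
print(bot.get_obs())
E
```

```text
pics
scene [[401.8, 0.0, 265.8], [0.0, 401.8, 186.4], [0.0, 0.0, 1.0]] [-0.005  0.     0.     0.     0.   ] [[-0.569, -0.604, 0.558, -0.264], [-0.822, 0.405, -0.4, 0.477], [0.015, -0.687, -0.727, 1.111], [0.0, 0.0, 0.0, 1.0]]
scene brown_drum []
scene grey_drum []
scene end_cap []
scene flange []
scene rod_tip []
scene rack []
scene arbor []
scene tape_measure [([265.0, 161.0], 0.57)]
scene try_square [([172.0, 283.0], 0.71)]
scene sanding_block [([340.0, 150.0], 0.74)]
top [[495.2, 0.0, 263.1], [0.0, 495.2, 192.1], [0.0, 0.0, 1.0]] [0.012 0.    0.    0.    0.   ] [[0.019, -0.986, 0.163, 0.282], [-1.0, -0.021, -0.009, -0.108], [0.013, -0.163, -0.987, 1.51], [0.0, 0.0, 0.0, 1.0]]
top brown_drum [([343.0, 195.0], 0.78), ([306.0, 188.0], 0.75), ([342.0, 224.0], 0.64), ([190.0, 157.0], 0.58), ([242.0, 206.0], 0.53), ([292.0, 246.0], 0.46)]
top grey_drum [([245.0, 209.0], 0.76)]
top end_cap [([274.0, 202.0], 0.81)]
top flange [([183.0, 164.0], 0.83)]
top rod_tip [([189.0, 182.0], 0.96)]
top rack [([273.0, 200.0], 0.93)]
top arbor [([296.0, 139.0], 0.46)]
top tape_measure [([294.0, 138.0], 0.78)]
top try_square [([108.0, 227.0], 0.9), ([188.0, 156.0], 0.65)]
top sanding_block [([391.0, 178.0], 0.69)]
{'time': 1.1, 'q': array([ 6.61779936e+01,  4.98106266e+00,  1.00790008e+01,  9.50989445e+01,
       -1.51506308e-03,  8.99989267e+01]), 'qd': array([ 0.03178337,  0.0876111 ,  0.11725239, -0.06828889,  0.033518  ,
        0.04490277]), 'joint_efforts': array([-1.36524982e-04, -5.20103645e+01,  4.64868701e+01,  1.47945077e-03,
        1.46518818e-06, -1.09579145e-05]), 'ee_pos': array([0.2221534 , 0.50314702, 0.23127043]), 'tcp_rot': array([-1.79998994e+02,  1.51504422e-03,  1.56179067e+02]), 'wrist_force': array([ 0.00460961,  0.36218694, -0.67325333]), 'torque': array([ 0.03034568, -0.05299875,  0.01426342]), 'opening': 0.08525659364080786}
```

```bash
python3 - <<'E'
import cv2
a=cv2.imread("pics/top0.png")[110:270,70:420]; cv2.imwrite("pics/t0c.png",cv2.resize(a,(788,360),interpolation=3))
E
```

```text
(no output)
```

View pics/scene0.png

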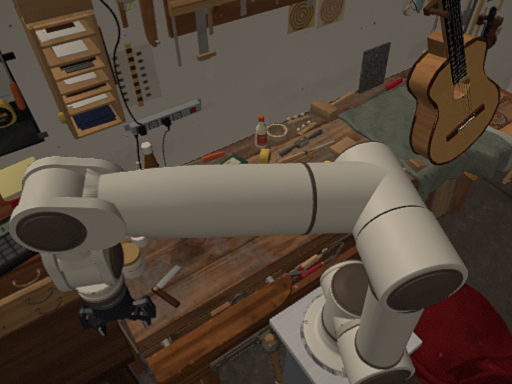

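View pics/t0c.png

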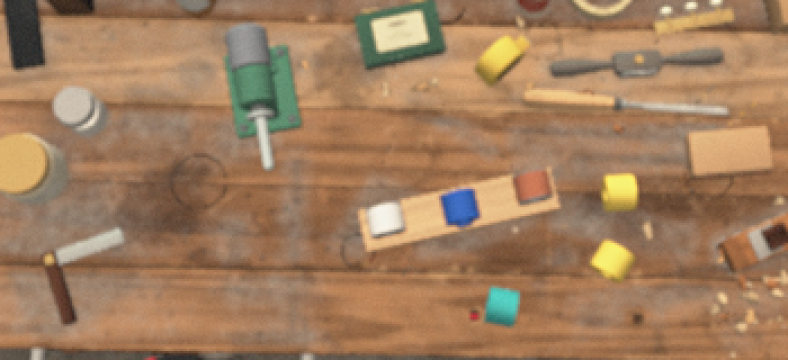

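```bash
cat > h.py <<'E'
from workcell import bot
import cv2,numpy as np
from scipy.spatial.transform import Rotation as R
def ray(c,uv):
    k=bot.get_calibration(c); T=np.array(k["pose"])
    p=cv2.undistortPoints(np.array(uv,float).reshape(-1,1,2),np.array(k["intrinsics"]),np.array(k["D"])).reshape(-1,2)
    return T[:3,3],np.c_[p,np.ones(len(p))]@T[:3,:3].T
def onz(c,uv,z):
    o,d=ray(c,uv); return o+d*((z-o[2])/d[:,2])[:,None]
def proj(c,P):
    k=bot.get_calibration(c); T=np.linalg.inv(np.array(k["pose"]))
    return cv2.projectPoints(np.array(P,float).reshape(-1,1,3),cv2.Rodrigues(T[:3,:3])[0],T[:3,3],np.array(k["intrinsics"]),np.array(k["D"]))[0].reshape(-1,2)
E
python3 - <<'E'
from h import *
bot.camera("top")
f=lambda t:[d["uv"] for d in bot.mark_of("top",t)]
for i in range(2):
    b=[u for u in f("brown_drum")]
    print("drums",onz("top",b,.048)[:,:2].round(3).tolist())
    for t,z in(("grey_drum",.048),("end_cap",.048),("flange",.1),("rod_tip",.1),("rack",0),("tape_measure",0),("sanding_block",0),("try_square",0)):
        u=f(t); print(t,np.round(u,1).tolist(),onz("top",u,z)[:,:2].round(4).tolist() if u else 0)
m=bot.masks_of("top","rack")[0]; ys,xs=np.nonzero(m["pixels"])
P=onz("top",np.c_[xs,ys],.012)[:,:2]; r=cv2.minAreaRect((P*1000).astype(np.float32)); print("rack mask rect",r,m["confidence"])
for t in("end_cap","grey_drum","brown_drum"):
    for m in bot.masks_of("top",t)[:4]:
        print(t,m["extent"],round(m["confidence"],2),m["pixels"].sum())
for m in bot.masks_of("top","rod_tip"): print("arbor mask",m["extent"],m["confidence"])
E
```

```text
drums [[0.372, -0.206], [0.431, -0.36], [0.534, -0.253]]
grey_drum [[242.6, 209.3], [274.4, 200.4]] [[0.4705, -0.0625], [0.4993, -0.1567]]
end_cap [[272.6, 201.7], [304.2, 187.1]] [[0.4952, -0.1514], [0.5415, -0.2455]]
flange [[183.8, 160.6]] [[0.603, 0.1106]]
rod_tip [[188.5, 182.5]] [[0.5386, 0.0941]]
rack [[272.1, 202.5]] [[0.4997, -0.1513]]
tape_measure [] 0
sanding_block [[392.1, 179.1], [187.9, 155.0]] [[0.5812, -0.5236], [0.644, 0.1141]]
try_square [[109.3, 229.5]] [[0.4065, 0.342]]
drums [[0.372, -0.206], [0.431, -0.36], [0.534, -0.253]]
grey_drum [[242.6, 209.3], [274.4, 200.4]] [[0.4705, -0.0625], [0.4993, -0.1567]]
end_cap [[272.6, 201.7], [304.2, 187.1]] [[0.4952, -0.1514], [0.5415, -0.2455]]
flange [[183.8, 160.6]] [[0.603, 0.1106]]
rod_tip [[188.5, 182.5]] [[0.5386, 0.0941]]
rack [[272.1, 202.5]] [[0.4997, -0.1513]]
tape_measure [] 0
sanding_block [[392.1, 179.1], [187.9, 155.0]] [[0.5812, -0.5236], [0.644, 0.1141]]
try_square [[109.3, 229.5]] [[0.4065, 0.342]]
rack mask rect ((496.83258056640625, -155.48158264160156), (59.50539779663086, 266.79632568359375), 13.34499740600586) 0.95
end_cap [265.7, 191.0, 285.1, 212.4] 0.61 248
grey_drum [234.4, 200.2, 251.7, 216.6] 0.56 228
brown_drum [299.1, 181.7, 318.7, 202.2] 0.71 208
brown_drum [337.7, 188.5, 351.3, 200.5] 0.69 165
brown_drum [332.4, 219.5, 350.0, 233.4] 0.56 226
brown_drum [283.9, 237.0, 301.0, 257.0] 0.49 195
arbor mask [170.1, 120.5, 204.9, 186.8] 0.6
```

```bash
cat >> h.py <<'E'
from scipy.optimize import minimize
S=4
def cyl(x,y,z,yaw,r,l):
    a=np.linspace(0,2*np.pi,48); c,s=np.cos(yaw),np.sin(yaw)
    return np.concatenate([np.c_[x+u*c-r*np.cos(a)*s,y+u*s+r*np.cos(a)*c,z+r*np.sin(a)] for u in(-l/2,l/2)])
def fit(cam,w,z,r,l,p0):   # w: soft mask, fit cylinder silhouette (x,y,yaw)
    W=cv2.resize(w.astype(np.float32),None,fx=S,fy=S,interpolation=cv2.INTER_LINEAR)
    def cost(p):
        h=cv2.convexHull(((proj(cam,cyl(p[0],p[1],z,p[2],r,l))+.5)*S*16-8).astype(np.int32))
        m=np.zeros(W.shape,np.uint8); cv2.fillConvexPoly(m,h,1,shift=4)
        return np.abs(m-W).sum()/S**2
    p0=np.array(p0); best=minimize(cost,p0,method="Nelder-Mead",options=dict(initial_simplex=p0+np.array([[0,0,0],[.012,0,0],[0,.012,0],[0,0,.2]]),xatol=1e-5))
    return best.x,best.fun
E
python3 - <<'E'
from h import *
im=cv2.imread("pics/top0.png"); h=cv2.cvtColor(im,cv2.COLOR_BGR2HSV).astype(int)
def win(m,x0,y0,x1,y1):
    o=np.zeros(m.shape,bool); o[y0:y1,x0:x1]=m[y0:y1,x0:x1]; return o
# print some colours
for n,(u,v) in dict(brown=(306,191),board=(290,196),blue=(274,202),white=(241,207),rod=(186,172),bench=(200,172)).items(): print(n,h[v,u].tolist(),im[v,u].tolist())
H,Sa,V=h[...,0],h[...,1],h[...,2]
print(H[183:205,298:320]);print(Sa[183:205,298:320]);print(Sa[156:188,180:198]);print(V[156:188,180:198])
E
```

```text
brown [8, 144, 209] [91, 124, 209]
board [17, 104, 234] [139, 194, 234]
blue [110, 171, 197] [197, 111, 65]
white [23, 12, 245] [233, 242, 245]
rod [25, 21, 219] [201, 216, 219]
bench [13, 130, 171] [84, 122, 171]
[[13 13 12 13 12 13 14 13 12 13 13 14 13 13 13 15 13 13 13 12 14 13]
 [12 12 13 13 13 14 13 13 13 14 14 13 13 12 15 14 14 14 13 13 13 14]
 [13 14 14 13 13 13 12 12 11 10 10  9 10 11 13 15 14 14 11 14 13 14]
 [13 13 13 12 10 10  9  9  9  9  8  9  9  9 11 14 15 14 12 13 13 13]
 [13 11 10 10  9  8  8  8  8  8  8  8  8  7 10 13 15 13 13 15 13 14]
 [13  9  8  9  8  9  8  9  9  9  9  8  8  8 10 12 14 14 14 15 13 14]
 [10  9  8  8  8  8  9  9  9  9  9  9  9  9  9 11 13 15 12 13 12 12]
 [10  8  7  8  8  8  9  9  8  9  8  8  8  9  9 10 14 15 13 13 13 12]
 [11  9  8  9  9  8  9  8  8  8  8  9  8  9  8 10 14 15 13 13 13 12]
 [12  9  8  8  9  8  8  8  9  9  8  9  8  9  9  9 13 15 14 13 13 12]
 [13 10  8  8  8  9  8  8  8  9  9  9  9  8  9  9 12 13 14 13 13 12]
 [13 11  8  8  9  9  9  8  9  8  8  8  9  9  9  8 11 14 15 14 12 12]
 [14 11  8  9  9  9  9  9  9  9  8  8  9  8  8  9 10 14 14
[... 6781 characters left out ...]
158 168 175 173 170 170]
 [156 155 159 163 158 151 182 217 224 206 169 150 160 174 173 175 172 174]
 [153 149 150 151 151 150 180 213 224 209 178 154 161 171 172 170 169 171]
 [145 150 149 148 151 148 178 211 223 215 187 157 154 159 158 163 161 166]
 [149 152 153 149 150 147 169 208 223 219 184 157 148 154 157 150 158 157]
 [153 153 156 149 149 150 164 197 218 209 177 147 145 151 152 157 155 158]
 [156 154 154 158 159 157 152 172 188 174 149 140 142 150 154 154 157 159]
 [153 154 152 152 157 158 149 146 154 145 141 144 152 159 157 163 158 163]
 [152 154 152 154 156 154 153 153 150 148 151 158 158 159 160 163 164 163]
 [158 156 158 155 158 160 165 158 159 160 160 162 162 164 160 163 161 162]]
```

```bash
cat > est.py <<'E'
from h import *
im=cv2.imread("pics/top0.png"); h=cv2.cvtColor(im,cv2.COLOR_BGR2HSV).astype(float)
H,Sa,V=h[...,0],h[...,1],h[...,2]
def win(m,x0,y0,x1,y1):
    o=np.zeros(m.shape); o[y0:y1,x0:x1]=m[y0:y1,x0:x1]; return o
br=win(np.clip((11.5-H)/2+.5,0,1)*(Sa>100)+ (0+(Sa<80)*(V>0))*0,296,183,318,202)
bl=win((np.abs(H-110)<12)*np.clip((Sa-60)/60,0,1),262,188,288,216)
wh=win(np.clip((60-Sa)/30,0,1)*(V>150),230,196,256,220)
print("brown",fit("top",br,.048,.024,.038,(.53,-.25,.25)))
print("blue",fit("top",bl,.048,.024,.040,(.50,-.155,.25)))
print("white",fit("top",wh,.048,.024,.038,(.472,-.06,.25)))
rm=win(np.clip((70-Sa)/50,0,1),180,165,194,183)
uv=[((rm[r]*np.arange(512)).sum()/rm[r].sum(),r) for r in range(165,183)]
P=onz("top",uv,.1)[:,:2]; a=np.polyfit(P[:,0],P[:,1],1); print("rod y=ax+b",a,"yaw",np.degrees(np.arctan(a[0])),"resid",np.std(P[:,1]-np.polyval(a,P[:,0])))
t=onz("top",[[189.5,184.7],[184.3,161.8]],.1); print(t)
E
python3 est.py
```

```text
brown (array([ 0.52650274, -0.25104605,  0.43990023]), np.float64(64.2705078125))
blue (array([ 0.49484917, -0.15572963,  0.34007169]), np.float64(59.82958984375))
white (array([ 0.47754927, -0.05672461,  0.22424376]), np.float64(64.5374984741211))
rod y=ax+b [ 0.21382525 -0.02161375] yaw 12.069530397600257 resid 0.0009816755452492789
[[0.5321637  0.09093922 0.1       ]
 [0.59947759 0.10895344 0.1       ]]
```

```bash
cat > plan.py <<'E'
# usage: plan.py x y z yaw [n rows]: print rows (tool axes) from the measured pose, vertical tool
import sys; from h import *
x,y,z,yw=map(float,sys.argv[1:5]); o=bot.get_obs(); p=np.array(o["ee_pos"])
A=R.from_euler("xyz",o["tcp_rot"],degrees=True); B=R.from_euler("xyz",[180,0,yw],degrees=True)
d=np.array([x,y,z])-p; rv=(A.inv()*B).as_rotvec()
n=int(sys.argv[5]) if len(sys.argv)>5 else int(np.ceil(max(np.linalg.norm(d)/.038,np.linalg.norm(rv)/.115,1)))
for i in range(n):
    C=A*R.from_rotvec(rv*i/n)
    print(np.round(np.r_[C.inv().apply(d/n)*100,rv/n],2).tolist())
E
python3 -m pendant '[[[0,0,0,0,0,-0.1,100]]]' 40; python3 -c "
from h import *;o=bot.get_obs();print(o['q'],o['time'])"; python3 plan.py .525 -.2515 .20 193.8;  python3 plan.py .525 -.2515 .20 13.8
```

```text
time: 2.38
ee_pos: [0.2221, 0.5031, 0.2313]
tcp_rot: [-180.0, -0.0, 161.8]
wrist_force: [0.7, -0.8, 0.8]
opening: 0.0856
[6.61780193e+01 4.97888631e+00 1.00777717e+01 9.50991187e+01
 1.11091384e-03 8.43514117e+01] 2.3833
[-2.38, -2.83, 0.14, 0.0, -0.0, -0.03]
[-2.31, -2.89, 0.14, 0.0, -0.0, -0.03]
[-2.23, -2.95, 0.14, 0.0, -0.0, -0.03]
[-2.16, -3.0, 0.14, 0.0, -0.0, -0.03]
[-2.08, -3.06, 0.14, 0.0, -0.0, -0.03]
[-2.0, -3.11, 0.14, 0.0, -0.0, -0.03]
[-1.92, -3.16, 0.14, 0.0, -0.0, -0.03]
[-1.84, -3.21, 0.14, 0.0, -0.0, -0.03]
[-1.76, -3.25, 0.14, 0.0, -0.0, -0.03]
[-1.68, -3.29, 0.14, 0.0, -0.0, -0.03]
[-1.59, -3.34, 0.14, 0.0, -0.0, -0.03]
[-1.51, -3.38, 0.14, 0.0, -0.0, -0.03]
[-1.42, -3.41, 0.14, 0.0, -0.0, -0.03]
[-1.33, -3.45, 0.14, 0.0, -0.0, -0.03]
[-1.25, -3.48, 0.14, 0.0, -0.0, -0.03]
[-1.16, -3.51, 0.14, 0.0, -0.0, -0.03]
[-1.07, -3.54, 0.14, 0.0, -0.0, -0.03]
[-0.98, -3.56, 0.14, 0.0, -0.0, -0.03]
[-0.89, -3.59, 0.14, 0.0, -0.0, -0.03]
[-0.8, -3.61, 0.14, 0.0, -0.0, -0.03]
[-0.7, -3.63, 0.14, 0.0, -0.0, -0.03]
[-0.61, -3.65, 0.14, 0.0, -0.0, -0.03]
[-2.27, -2.71, 0.14, -0.0, -0.0, 0.11]
[-2.56, -2.43, 0.14, -0.0, -0.0, 0.11]
[-2.82, -2.13, 0.14, -0.0, -0.0, 0.11]
[-3.04, -1.8, 0.14, -0.0, -0.0, 0.11]
[-3.22, -1.45, 0.14, -0.0, -0.0, 0.11]
[-3.37, -1.08, 0.14, -0.0, -0.0, 0.11]
[-3.47, -0.7, 0.14, -0.0, -0.0, 0.11]
[-3.52, -0.3, 0.14, -0.0, -0.0, 0.11]
[-3.53, 0.09, 0.14, -0.0, -0.0, 0.11]
[-3.5, 0.49, 0.14, -0.0, -0.0, 0.11]
[-3.42, 0.88, 0.14, -0.0, -0.0, 0.11]
[-3.3, 1.26, 0.14, -0.0, -0.0, 0.11]
[-3.14, 1.62, 0.14, -0.0, -0.0, 0.11]
[-2.94, 1.96, 0.14, -0.0, -0.0, 0.11]
[-2.7, 2.28, 0.14, -0.0, -0.0, 0.11]
[-2.43, 2.57, 0.14, -0.0, -0.0, 0.11]
[-2.13, 2.82, 0.14, -0.0, -0.0, 0.11]
[-1.8, 3.04, 0.14, -0.0, -0.0, 0.11]
[-1.44, 3.23, 0.14, -0.0, -0.0, 0.11]
[-1.07, 3.37, 0.14, -0.0, -0.0, 0.11]
[-0.69, 3.47, 0.14, -0.0, -0.0, 0.11]
[-0.3, 3.52, 0.14, -0.0, -0.0, 0.11]
[0.1, 3.53, 0.14, -0.0, -0.0, 0.11]
```

```bash
python3 -m pendant '[[[-2.4,-2.8,0,0,0,-0.03,100],[-2.3,-2.9,0,0,0,-0.03,100],[-2.2,-2.9,0,0,0,-0.03,100],[-2.2,-3.0,0,0,0,-0.03,100],[-2.1,-3.1,0,0,0,-0.03,100]]]' | sed -n 2p
python3 -m pendant '[[[-2.0,-3.1,0,0,0,-0.03,100],[-1.9,-3.2,0,0,0,-0.03,100],[-1.8,-3.2,0,0,0,-0.03,100],[-1.8,-3.2,0,0,0,-0.03,100],[-1.7,-3.3,0,0,0,-0.03,100]]]'| sed -n 2p
python3 -m pendant '[[[-1.6,-3.3,0,0,0,-0.03,100],[-1.5,-3.4,0,0,0,-0.03,100],[-1.4,-3.4,0,0,0,-0.03,100],[-1.3,-3.5,0,0,0,-0.03,100],[-1.3,-3.5,0,0,0,-0.03,100]]]'
python3 plan.py .525 -.2515 .15 193.8
```

```text
ee_pos: [0.2938, 0.3322, 0.2281]
ee_pos: [0.3735, 0.1567, 0.2291]
time: 3.63
ee_pos: [0.4595, -0.0181, 0.231]
tcp_rot: [-180.0, 0.3, -170.1]
wrist_force: [1.5, 0.8, 0.1]
opening: 0.0854
[-0.34, -3.45, 1.16, -0.0, 0.0, -0.01]
[-0.31, -3.45, 1.16, -0.0, 0.0, -0.01]
[-0.28, -3.45, 1.16, -0.0, 0.0, -0.01]
[-0.25, -3.45, 1.16, -0.0, 0.0, -0.01]
[-0.21, -3.46, 1.16, -0.0, 0.0, -0.01]
[-0.18, -3.46, 1.16, -0.0, 0.0, -0.01]
[-0.15, -3.46, 1.16, -0.0, 0.0, -0.01]
```

```bash
python3 -m pendant '[[[-0.3,-3.5,1.0,0,0,-0.01,100],[-0.3,-3.5,1.0,0,0,-0.01,100],[-0.3,-3.5,1.0,0,0,-0.01,100],[-0.3,-3.5,1.0,0,0,-0.01,100],[-0.2,-3.5,1.0,0,0,-0.01,100]]]' | sed -n 2p
python3 -m pendant '[[[-0.2,-3.4,1.2,0,0,-0.01,100],[-0.1,-2.5,1.0,0,0,-0.01,100],[0,0,0,0,0,0,100]]]'
python3 plan.py .525 -.2515 .15 193.8
python3 - <<'E'
from h import *
for c in("scene","top"): cv2.imwrite(f"pics/{c}1.png",bot.camera(c)[:,:,::-1])
for t in("flange","rod_tip","brown_drum","end_cap","grey_drum","rack"): print(t,[(np.round(d["uv"],1).tolist(),round(d["confidence"],2)) for d in bot.mark_of("scene",t)])
print(proj("scene",[[.525,-.2515,.048],[.5,-.154,.048],[.476,-.057,.048],[.531,.092,.1],[.599,.1075,.1]]).round(1).tolist())
a=cv2.imread("pics/scene1.png")[80:320,130:450];cv2.imwrite("pics/s1c.png",cv2.resize(a,(800,600),interpolation=3))
E
```

```text
ee_pos: [0.5103, -0.1976, 0.1821]
time: 4.3
ee_pos: [0.5271, -0.263, 0.1561]
tcp_rot: [-179.8, 0.6, -166.1]
wrist_force: [-0.4, 0.7, -0.4]
opening: 0.0855
[-0.06, 1.17, 0.6, -0.0, 0.01, 0.0]
flange [([209.3, 191.9], 0.78)]
rod_tip [([220.6, 204.1], 0.86), ([167.2, 285.3], 0.2)]
brown_drum []
end_cap [([265.2, 201.9], 0.53)]
grey_drum [([266.3, 206.8], 0.55)]
rack [([283.1, 201.2], 0.61)]
[[301.6, 175.3], [284.7, 190.0], [266.4, 205.5], [220.3, 203.9], [206.2, 193.3]]
```

View pics/s1c.png

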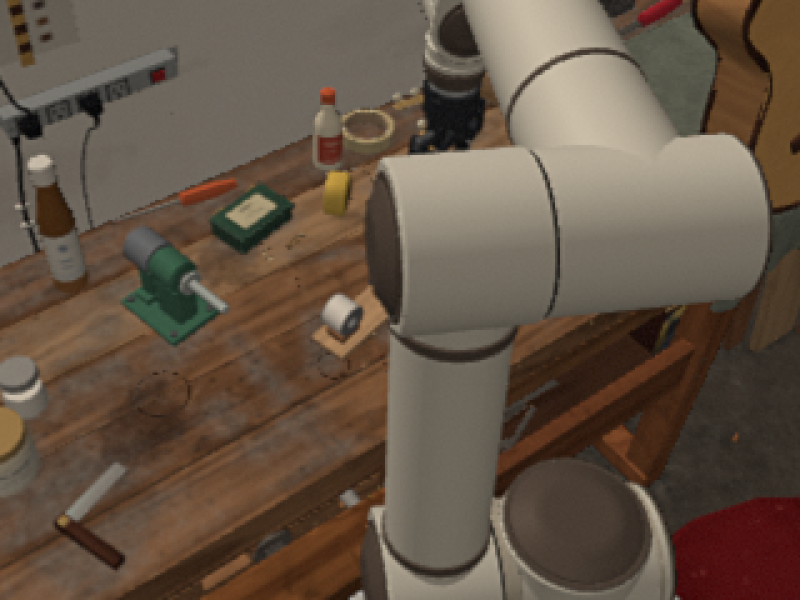

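```bash
python3 -m pendant '[[[-0.1,1.2,1.0,0,0.01,0,100],[0,0,3.0,0,0,0,100],[0,0,0,0,0,0,100]]]'
python3 plan.py .525 -.2515 .027 193.8
```

```text
time: 4.95
ee_pos: [0.527, -0.2448, 0.122]
tcp_rot: [-179.5, 0.4, -165.8]
wrist_force: [-0.5, 0.3, -1.4]
opening: 0.0856
[0.14, -0.18, 3.17, -0.0, 0.0, 0.0]
[0.13, -0.18, 3.17, -0.0, 0.0, 0.0]
[0.13, -0.19, 3.17, -0.0, 0.0, 0.0]
```

```bash
python3 -m pendant '[[[0.4,-0.6,1.5,-0.01,0,0,100],[0,0,2.5,0,0,0,100],[0,0,2.5,0,0,0,100],[0,0,0,0,0,0,100]]]' |sed -n 1,4p
python3 plan.py .525 -.2515 .027 193.8
```

```text
time: 5.28
ee_pos: [0.5269, -0.2511, 0.0607]
tcp_rot: [-179.9, 0.7, -165.6]
wrist_force: [-1.3, -0.0, -0.7]
[0.24, 0.02, 3.37, -0.0, 0.01, 0.01]
```

```bash
python3 -m pendant '[[[0.3,0,1.8,0,0.01,0.01,100],[0,0,1.5,0,0.005,0,100],[0,0,0,0,0,0,60],[0,0,0,0,0,0,40],[0,0,0,0,0,0,30]]]' 40
python3 -m pendant '[[[0,0,0,0,0,0,30],[0,0,0,0,0,0,30],[0,0,0,0,0,0,30]]]'
```

```text
time: 5.7
ee_pos: [0.5265, -0.2528, 0.0335]
tcp_rot: [-179.8, 0.1, -166.1]
wrist_force: [0.0, 0.1, 0.7]
opening: 0.0519
time: 5.95
ee_pos: [0.5279, -0.2533, 0.0368]
tcp_rot: [-179.6, 0.3, -166.1]
wrist_force: [-0.1, 0.0, -1.2]
opening: 0.0469
```

```bash
python3 -m pendant '[[[0,0,0,0,0,0,75],[0,0,0.5,0,0,0,75],[0,0,0.6,0,0,0,75],[0,0,0,0,0,0,75]]]'
python3 plan.py .525 -.2515 .027 193.8 1
```

```text
time: 6.28
ee_pos: [0.5289, -0.2539, 0.0265]
tcp_rot: [-179.5, 0.4, -166.1]
wrist_force: [-0.3, 0.2, -0.8]
opening: 0.0639
[0.32, 0.32, -0.06, -0.01, 0.01, 0.0]
```

```bash
python3 -m pendant '[[[0.3,0,0,-0.005,0.006,0,75],[0,0,0,0,0,0,45],[0,0,0,0,0,0,30],[0,0,0,0,0,0,30],[0,0,0,0,0,0,30]]]' 40 | sed -n 2,5p
python3 -m pendant '[[[0,0,0,0,0,0,30],[0,0,0,0,0,0,30]]]'
```

```text
ee_pos: [0.525, -0.2525, 0.0265]
tcp_rot: [179.9, 0.0, -166.0]
wrist_force: [1.4, -0.3, -0.4]
opening: 0.0471
time: 6.87
ee_pos: [0.525, -0.2527, 0.0263]
tcp_rot: [179.9, 0.0, -166.0]
wrist_force: [0.1, -0.5, -0.1]
opening: 0.0472
```

```bash
python3 -m pendant '[[[0,0,-3,0,0,0,28],[0,0,-3,0,0,0,28],[0,0,-3,0,0,0,28],[0,0,-3,0,0,0,28],[0,0,-1.5,0,0,0,28]]]'
python3 - <<'E'
import cv2,numpy as np
im=cv2.imread("pics/scene1.png"); h=cv2.cvtColor(im,cv2.COLOR_BGR2HSV)
np.set_printoptions(linewidth=150)
print(h[186:208,200:226,1]); print(h[186:208,200:226,2])
E
python3 plan.py .487 .0816 .16 193.3
```

```text
time: 7.28
ee_pos: [0.5216, -0.2521, 0.1594]
tcp_rot: [179.5, -0.6, -166.1]
wrist_force: [1.5, -1.3, -1.4]
opening: 0.0473
[[ 95  91  96  94  96 108 128  77  85 111 113 114 118 121 117 118 116 124 123 123 124 123 125 123 118 113]
 [ 94  96  99  94 102 110 110  82  60 100 108 114 112 115 124 123 119 126 126 130 129 124 126 125 121 115]
 [ 98 100 103  93  81  52  29  27  43  80 100 112 118 119 119 117 119 125 124 127 122 128 127 130 126 120]
 [ 98 106  89  33  10  18  19  18  15  36  80 105 118 119 117 113 123 124 128 125 123 120 120 123 122 123]
 [102  92  38  15  16  17  17  17  14  17  55 103 119 115 119 117 124 122 127 123 123 121 126 127 126 125]
 [102  71  22  14  16  19  17  21  20  11  67 102 112 116 115 120 125 121 126 126 125 126 126 124 127 128]
 [ 98  52  19  19  19  16  16  20  18  18  85 110 107 106 110 117 124 125 125 127 125 120 124 119 123 126]
 [102  52  18  19  19  18  20  18  16  19  75 114 119 112 116 120 128 126 125 124 123 123 127 127 131 129]
 [ 94  45  19  20  21  19  19  18  17  19  29  65 106 119 121 124 122 121 122 124 124 123 123 125 125 129]
 [104  55  19 
[... 3351 characters left out ...]
87  79  64  65  76  64  75 104 100  83  97 113 115 115 115]
 [ 53  53  50  49  45  50  46  47  61  84  89  90  90  89  81  64  51  53  84  91  95 111 116 119 118 117]
 [ 51  52  49  50  46  46  47  66  83  90  91  91  90  78  56  47  67 102 112 115 116 117 116 116 114 111]
 [ 52  52  49  46  50  56  64  83  91  90  88  84  69  51  45  63 101 117 118 117 117 118 116 110 108 106]]
[-0.52, 3.69, 0.02, 0.0, -0.0, 0.0]
[-0.52, 3.69, 0.02, 0.0, -0.0, 0.0]
[-0.51, 3.69, 0.01, 0.0, -0.0, 0.0]
[-0.51, 3.69, 0.01, 0.0, -0.0, 0.0]
[-0.5, 3.69, 0.01, 0.0, -0.0, 0.0]
[-0.5, 3.69, 0.01, 0.0, -0.0, 0.0]
[-0.49, 3.69, 0.0, 0.0, -0.0, 0.0]
[-0.49, 3.7, -0.0, 0.0, -0.0, 0.0]
[-0.48, 3.7, -0.0, 0.0, -0.0, 0.0]
```

```bash
cat > rod.py <<'E'
from h import *
from scipy.optimize import least_squares
def pts():
    s=cv2.cvtColor(cv2.imread("pics/top0.png"),cv2.COLOR_BGR2HSV)[...,1].astype(float); w=np.clip((70-s)/50,0,1)
    T=[((w[r,180:194]*np.arange(180,194)).sum()/w[r,180:194].sum(),r) for r in range(166,183)]
    s=cv2.cvtColor(cv2.imread("pics/scene1.png"),cv2.COLOR_BGR2HSV)[...,1].astype(float); w=np.clip((80-s)/60,0,1)
    B=[]
    for c in range(210,217):
        lo=int(194+(c-208)*.9-3); r=np.arange(lo-1,lo+9); B.append((c,(w[r,c]*r).sum()/w[r,c].sum()))
    return np.array(T),np.array(B)
T,B=pts()
def res(p,full=False):
    y,yaw,z=p; d=np.array([np.cos(yaw),np.sin(yaw),0]); P=np.array([.565,y,z])
    out=[]
    for c,U in(("top",T),("scene",B)):
        a,b=proj(c,[P-.035*d,P+.035*d]); n=np.array([-(b-a)[1],(b-a)[0]]); n/=np.linalg.norm(n); out.append((U-a)@n)
    return out if full else np.r_[out[0],out[1],(z-.1)/.001]
for name,fun in(("both",res),("top",lambda p:np.r_[res(p,True)[0],(p[2]-.1)*1e3]),("scene",lambda p:np.r_[res(p,True)[1],(p[2]-.1)*1e3])):
    s=least_squares(fun,[.1,.23,.1]); print(name,s.x.round(4),np.degrees(s.x[1]).round(1),[np.round(r.mean(),2) for r in res(s.x,True)],np.round(np.std(s.fun),2))
E
python3 rod.py
python3 -m pendant '[[[-0.5,3.5,0,0.01,0,0,28],[-0.5,3.7,0,0,0,0,28],[-0.5,3.7,0,0,0,0,28],[-0.5,3.7,0,0,0,0,28],[-0.5,3.7,0,0,0,0,28]]]' | sed -n 2p
python3 -m pendant '[[[-0.5,3.7,0,0,0,0,28],[-0.5,3.7,0,0,0,0,28],[-0.5,3.2,0,0,0,0,28],[-0.5,1.5,0,0,0,0,28],[0,0,0,0,0,0,28]]]'
python3 plan.py .487 .0816 .16 193.3 1
```

```text
both [0.0995 0.2074 0.0997] 11.9 [np.float64(0.08), np.float64(-0.26)] 0.39
top [0.0992 0.211  0.1   ] 12.1 [np.float64(0.0), np.float64(-0.38)] 0.33
scene [0.1006 0.1593 0.1   ] 9.1 [np.float64(0.52), np.float64(0.0)] 0.35
ee_pos: [0.5037, -0.0705, 0.1626]
time: 8.12
ee_pos: [0.4926, 0.0624, 0.1611]
tcp_rot: [-179.5, -0.2, -166.5]
wrist_force: [0.2, -0.2, -1.6]
opening: 0.0473
[0.1, 2.0, 0.1, -0.01, -0.0, 0.0]
```

```bash
python3 -m pendant '[[[0.3,1.9,2.5,-0.01,0,0.02,28],[0,0,2.9,0,0,0,28],[0,0,2.4,0,0,0,28],[0,0,0,0,0,0,28],[0,0,0,0,0,0,28]]]'
python3 plan.py .485 .0825 .0785 192 1
```

```text
time: 8.53
ee_pos: [0.4856, 0.0801, 0.0816]
tcp_rot: [180.0, -0.0, -167.6]
wrist_force: [-0.1, 0.5, -0.1]
opening: 0.0469
[0.01, 0.25, 0.31, 0.0, -0.0, 0.01]
```

```bash
python3 -m pendant '[[[0,0.3,0.3,0,0,0.01,28],[0,0,0,0,0,0,28],[0,0,0,0,0,0,28]]]'
python3 - <<'E'
from h import *
for c in("scene","top"): cv2.imwrite(f"pics/{c}2.png",bot.camera(c)[:,:,::-1])
o=bot.get_obs(); print(o["ee_pos"],o["tcp_rot"])
A=cv2.resize(cv2.imread("pics/scene2.png")[150:250,170:290],(600,500),interpolation=3)
cv2.imwrite("pics/s2c.png",A)
A=cv2.imread("pics/top2.png")[130:230,140:260]; cv2.imwrite("pics/t2c.png",cv2.resize(A,(600,500),interpolation=3))
E
```

```text
time: 8.78
ee_pos: [0.4862, 0.0819, 0.0813]
tcp_rot: [180.0, 0.1, -168.3]
wrist_force: [-0.4, -0.4, -1.3]
opening: 0.0474
[0.48627583 0.08197835 0.08131735] [ 1.79993250e+02  1.24573287e-01 -1.68305096e+02]
```

View pics/s2c.png

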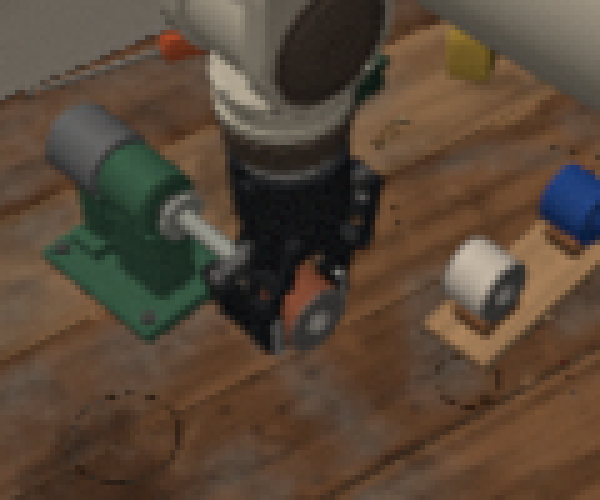

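View pics/t2c.png

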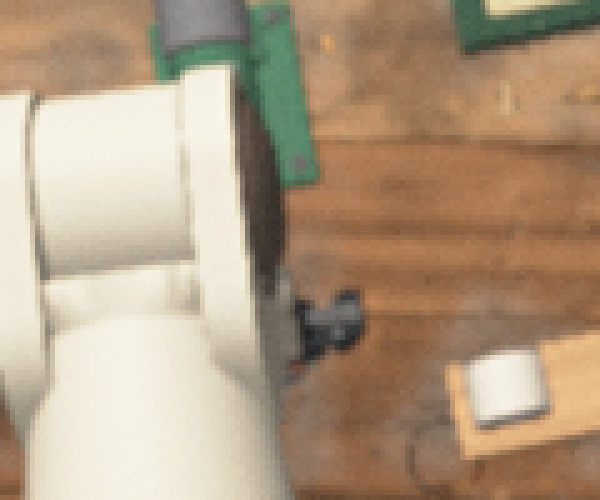

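```bash
python3 - <<'E'
from h import *
c=np.array([.4863,.082,.103]); d=np.array([np.cos(.204),np.sin(.204),0])
print(proj("scene",[c-.019*d,c,c+.019*d]).round(1).tolist())
im=cv2.imread("pics/scene2.png"); h=cv2.cvtColor(im,cv2.COLOR_BGR2HSV); np.set_printoptions(linewidth=170)
print(h[204:224,222:244,1]); print(h[204:224,222:244,2])
E
```

```text
[[233.8, 213.8], [229.8, 210.6], [225.9, 207.5]]
[[ 24   8  11  12  26  43  53 150 153 157 156 149  88  28   9  15  12  92 145 143 139 140]
 [ 26   9  15  10  20  85  93 154 153 153 154 158 153 162  13   0   0  93 148 145 144 144]
 [ 10  26  17  18  43  81 113 157 153 155 153 154 155 152 121   0   5  84 143 148 143 144]
 [ 51  18  36  26  53  53 132 154 154 151 156 150 150 130 110  61   4  61 144 146 151 148]
 [127 101   9  44  34 138 147 155 155 158 145 114  92  38  26  38  12 102 154 153 149 147]
 [116 114  36  70 107 153 154 154 156 149 110  55  18  10   5  15  13 117 154 151 152 144]
 [ 16   8  24  73 125 156 154 156 146 112  67  18  10  16  25  11  24 135 153 143 144 138]
 [ 24  18  55  13 139 153 155 149 109  61  19  10  19  26  21  15  51 132 145 142 144 139]
 [ 12  33  49 102 145 153 158 131  71  18  14  18  23  19  14  15  75 135 151 148 142 141]
 [ 44  23  46   8 120 152 151  93  31  10  22  20  24  26   9  34 115 139 142 141 144 143]
 [ 45  20   8   8  79 151 114  56  15  13  26  21  23  17  10  84 138 142 143 146 147 147]
 [ 32  35   4  11  56 142  95  40  15  21  26  22 
[... 1890 characters left out ...]
2  52  49  59  74  76  57  51  69  97 100  99  96  91  90  90]
 [ 16  17  46  71  63  74  65  53  50  50  50  52  53  70  93 101 105 106 104  97  91  85]
 [ 20  17  48  70  56  62  60  52  48  49  50  55  70  89  98 101 105 104 104  98  87  80]
 [ 46  21  42  72  61  80  77  61  53  54  65  82  94  96  95  96  99 101 102  98  93  85]
 [ 87  58  54  75  89 100  97  84  73  80  92  97  98  97  94  93  92  93  97  98  95  90]
 [108 110 106  98 101  99  84  79  82  90  98  99  96  96  94  94  89  90  90  91  90  91]
 [113 114 114 103  90  90  88  87  89  93  94  94  92  91  92  89  90  91  89  90  90  91]
 [113 107  88  91  95  97  97  92  91  87  82  84  88  92  95  91  94  91  92  92  91  87]]
```

```bash
python3 -m pendant '[[[-0.5,0.1,0.3,0,0,0,28],[-1,0,0,0,0,0,28],[-1,0,0,0,0,0,28],[0,0,0,0,0,0,28]]]'
cat > rel.py <<'E'
from h import *
import sys; off=float(sys.argv[1]) if len(sys.argv)>1 else .0217
o=bot.get_obs(); p=o["ee_pos"]+np.array([0,0,off]); yaw=np.radians(12); d=np.array([np.cos(yaw),np.sin(yaw),0]); n=np.array([-d[1],d[0],0])
F=np.array([.5995,.0995+(.5995-.565)*np.tan(yaw),.1]); e=p-F
f=o["wrist_force"]; print("rel flange mm: x %.1f y %.1f z %.1f"%tuple(1e3*np.array([e@d,e@n,e[2]])),"rot",o["tcp_rot"].round(1),"F along/lat/z",np.round([f@d,f@n,f[2]],1))
E
python3 rel.py
```

```text
time: 9.22
ee_pos: [0.5142, 0.0886, 0.0801]
tcp_rot: [-180.0, 0.4, -168.3]
wrist_force: [-0.6, -0.2, -1.5]
opening: 0.0476
rel flange mm: x -87.3 y -0.1 z 1.8 rot [-180.     0.4 -168.3] F along/lat/z [-0.6 -0.1 -1.5]
```

```bash
python3 -m pendant '[[[0,0,0.15,0,0.005,0,28],[-0.6,0,0.05,0,0,-0.005,28],[-0.6,0,0,0,0,0,28],[0,0,0,0,0,0,28]]]' | tail -2; python3 rel.py
python3 -m pendant '[[[-0.7,0,0,0,0,0,28],[-0.7,0,0,0,0,0,28],[0,0,0,0,0,0,28]]]' |tail -2; python3 rel.py
```

```text
wrist_force: [-0.0, 0.3, -1.4]
opening: 0.0472
rel flange mm: x -73.3 y -0.1 z -0.9 rot [-180.   -0. -168.] F along/lat/z [ 0.   0.3 -1.4]
wrist_force: [0.2, -0.4, -1.7]
opening: 0.0473
rel flange mm: x -57.9 y -0.0 z -1.1 rot [-180.   -0. -168.] F along/lat/z [ 0.1 -0.5 -1.7]
```

```bash
python3 -m pendant '[[[-0.8,0,-0.1,0,0,0,28],[-0.8,0,0,0,0,0,28],[-0.5,0,0,0,0,0,28],[0,0,0,0,0,0,28]]]' | tail -2; python3 rel.py
python3 -m pendant '[[[-0.7,0,0,0,0,0,28],[-0.5,0,0,0,0,0,28],[0,0,0,0,0,0,28]]]' |tail -2; python3 rel.py
```

```text
wrist_force: [-0.1, -0.7, -1.6]
opening: 0.0471
rel flange mm: x -34.4 y -0.0 z -0.0 rot [-180.   -0. -168.] F along/lat/z [-0.3 -0.7 -1.6]
wrist_force: [-0.5, -0.1, -1.3]
opening: 0.0476
rel flange mm: x -21.2 y -0.0 z -0.2 rot [-1.80e+02 -1.00e-01 -1.68e+02] F along/lat/z [-0.5 -0.  -1.3]
```

Very smooth; now push gently to contact.

```bash
for i in 1; do python3 -m pendant '[[[-0.3,0,0,0,0,0,28],[0,0,0,0,0,0,28]]]' >/dev/null; python3 rel.py; python3 -m pendant '[[[-0.3,0,0,0,0,0,28],[0,0,0,0,0,0,28]]]' >/dev/null; python3 rel.py;  python3 -m pendant '[[[-0.3,0,0,0,0,0,28],[0,0,0,0,0,0,28]]]' >/dev/null; python3 rel.py; done
```

```text
rel flange mm: x -22.0 y -0.1 z -0.8 rot [-180.    -0.6 -168. ] F along/lat/z [ 0.1 -0.4 -1.4]
rel flange mm: x -21.9 y -0.1 z -1.5 rot [-180.   -1. -168.] F along/lat/z [ 0.2 -0.5 -1.4]
rel flange mm: x -22.1 y -0.1 z -2.2 rot [-180.    -1.4 -168. ] F along/lat/z [-0.5 -0.2 -1.6]
```

```bash
python3 - <<'E'
from h import *
o=bot.get_obs(); print(o["q"].round(2),o["joint_efforts"].round(1),o["ee_pos"],o["wrist_force"],o["torque"],o["time"])
E
python3 -m pendant '[[[0,0,0,0,0,0,28],[0,0,0,0,0,0,28]]]'; python3 rel.py
```

```text
[ 1.005e+01  1.119e+01 -1.800e-01  8.002e+01 -6.000e-02 -1.980e+00] [ -0.  -59.4  47.    0.7  -0.   -0. ] [0.5779255  0.10214841 0.07605002] [-0.42083426 -0.25463912 -1.62603249] [-0.0050187  -0.05488593  0.05783039] 10.8833
time: 11.05
ee_pos: [0.5782, 0.1022, 0.0759]
tcp_rot: [-180.0, -1.4, -168.0]
wrist_force: [-1.7, -1.1, -1.7]
opening: 0.0477
rel flange mm: x -21.8 y -0.1 z -2.4 rot [-180.    -1.4 -168. ] F along/lat/z [-1.9 -0.8 -1.7]
```

```bash
python3 -m pendant '[[[-0.5,0,-0.25,0,-0.025,0,28],[-0.2,0,0,0,0,0,28]]]' |grep force; python3 rel.py;python3 -m pendant '[[[0,0,0,0,0,0,28]]]' |grep force; python3 rel.py
```

```text
wrist_force: [-10.3, -1.3, 18.5]
rel flange mm: x -21.3 y -0.1 z -2.9 rot [-180.    -0.8 -168. ] F along/lat/z [-10.3   0.9  18.5]
wrist_force: [0.9, 0.2, -1.1]
rel flange mm: x -21.6 y -0.1 z -2.6 rot [-180.    -0.8 -168. ] F along/lat/z [ 0.9 -0.  -1.1]
```

```bash
python3 -m pendant '[[[0,0,0,0,0,0,60],[0,0,0,0,0,0,100],[0,0,0,0,0,0,100],[0,0,0,0,0,0,100]]]'
python3 -m pendant '[[[0,0,-1.5,0,-0.01,0,100],[0,0,-3,0,0,0,100],[0,0,-3,0,0,0,100],[0,0,-3,0,0,0,100],[0,0,-2,0,0,0,100]]]'
python3 plan.py .50 -.154 .15 193.8
```

```text
time: 11.63
ee_pos: [0.5805, 0.1026, 0.0771]
tcp_rot: [-180.0, -0.4, -168.0]
wrist_force: [-1.0, 0.4, 0.7]
opening: 0.0842
time: 12.05
ee_pos: [0.5782, 0.1023, 0.2053]
tcp_rot: [180.0, -0.1, -168.0]
wrist_force: [-0.2, 0.2, 0.2]
opening: 0.0854
[1.62, -2.93, 0.69, 0.0, -0.0, -0.0]
[1.64, -2.92, 0.69, 0.0, -0.0, -0.0]
[1.65, -2.92, 0.69, 0.0, -0.0, -0.0]
[1.66, -2.91, 0.69, 0.0, -0.0, -0.0]
[1.67, -2.9, 0.69, 0.0, -0.0, -0.0]
[1.68, -2.9, 0.69, 0.0, -0.0, -0.0]
[1.69, -2.89, 0.69, 0.0, -0.0, -0.0]
[1.7, -2.88, 0.69, 0.0, -0.0, -0.0]
```

```bash
python3 -m pendant '[[[1.6,-2.9,0.5,0,0,0,100],[1.6,-2.9,0.6,0,0,0,100],[1.7,-2.9,0.7,0,0,0,100],[1.7,-2.9,0.7,0,0,0,100],[1.7,-2.9,0.7,0,0,0,100]]]' | sed -n 2p
python3 -m pendant '[[[1.7,-2.9,0.7,0,0,0,100],[1.7,-2.9,0.7,0,0,0,100],[1.4,-2.4,0.7,0,0,-0.03,100],[0,0,0,0,0,0,100]]]' | sed -n 2,3p
python3 plan.py .499 -.1545 .12 193.8 1
python3 - <<'E'
from h import *
for c in("scene","top"): cv2.imwrite(f"pics/{c}3.png",bot.camera(c)[:,:,::-1])
for c in("scene","top"): print(c,[(np.round(d["uv"],1).tolist(),round(d["confidence"],2)) for d in bot.mark_of(c,"brown_drum")])
d=np.array([np.cos(.21),np.sin(.21),0]);F=np.array([.5995,.1068,.1])
P=[F-.019*d-[0,0,.003],F-.038*d-[0,0,.003]]
for c in("scene","top"): print(c,proj(c,P).round(1).tolist())
A=cv2.resize(cv2.imread("pics/scene3.png")[160:230,180:250],(400,400),interpolation=3)
B=cv2.resize(cv2.imread("pics/top3.png")[130:200,150:220],(400,400),interpolation=3)
cv2.imwrite("pics/c3.png",np.hstack([A,B]))
E
```

```text
ee_pos: [0.532, -0.0561, 0.1872]
ee_pos: [0.5005, -0.1549, 0.1694]
tcp_rot: [-179.5, 1.7, -165.8]
[0.28, 0.12, 4.93, -0.01, 0.03, 0.01]
scene [([325.0, 169.6], 0.66), ([206.4, 196.6], 0.59)]
top [([344.8, 192.7], 0.67), ([185.8, 166.3], 0.57), ([336.6, 225.4], 0.47), ([290.2, 243.1], 0.46)]
scene [[210.1, 196.6], [213.9, 199.5]]
top [[186.3, 168.3], [187.3, 174.6]]
```

View pics/c3.png

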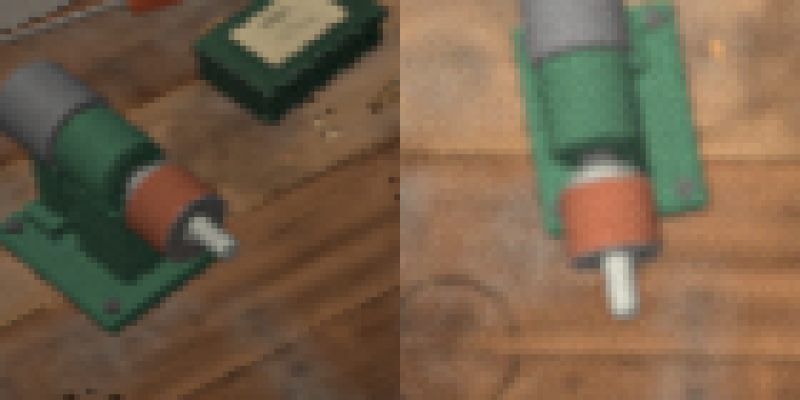

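```bash
python3 -m pendant '[[[0.2,0.1,3,-0.01,0.02,0,100],[0,0,3,0,0.01,0,100],[0,0,2.5,0,0,0,100],[0,0,0,0,0,0,100]]]' | sed -n 1,3p
python3 plan.py .499 -.1545 .0265 193.8 1
```

```text
time: 13.33
ee_pos: [0.5059, -0.1463, 0.0874]
tcp_rot: [-179.9, 0.4, -165.4]
[0.92, -0.61, 6.08, -0.0, 0.01, 0.01]
```

```bash
python3 -m pendant '[[[0.9,-0.6,0.5,0,0.006,0.01,100],[0,0,0,0,0,0,100],[0,0,0,0,0,0,100]]]' | sed -n 1,3p
python3 plan.py .499 -.1545 .0265 193.8 1
```

```text
time: 13.58
ee_pos: [0.4995, -0.1529, 0.0846]
tcp_rot: [-179.9, 0.1, -165.8]
[0.1, -0.14, 5.81, -0.0, 0.0, 0.01]
```

```bash
python3 -m pendant '[[[0.1,-0.1,2,0,0,0.005,100],[0,0,2,0,0,0,100],[0,0,1.8,0,0,0,100],[0,0,0,0,0,0,100]]]' | sed -n 1,4p
python3 plan.py .499 -.1545 .0265 193.8 1
```

```text
time: 13.92
ee_pos: [0.5034, -0.1554, 0.0331]
tcp_rot: [-179.6, 0.7, -166.1]
wrist_force: [-0.8, -0.1, -0.9]
[0.41, 0.2, 0.65, -0.01, 0.01, 0.0]
```

```bash
python3 -m pendant '[[[0.5,0.1,0.8,-0.007,0.012,0,75],[0,0,0.1,0,0,0,75],[0,0,0,0,0,0,75]]]' | sed -n 1,4p
python3 plan.py .499 -.1545 .0265 193.8 1
```

```text
time: 14.17
ee_pos: [0.4997, -0.1563, 0.0277]
tcp_rot: [-179.9, 0.2, -166.1]
wrist_force: [0.1, 0.2, 1.1]
[0.03, 0.19, 0.12, -0.0, 0.0, 0.0]
```

```bash
python3 -m pendant '[[[0,0.1,0.1,0,0,0,60],[0,0,0,0,0,0,45],[0,0,0,0,0,0,30],[0,0,0,0,0,0,28],[0,0,0,0,0,0,28]]]' 40 >/dev/null
python3 -m pendant '[[[0,0,0,0,0,0,28],[0,0,0,0,0,0,28],[0,0,0,0,0,0,28]]]'
python3 -m pendant '[[[0,0,-3,0,0,0,28],[0,0,-3,0,0,0,28],[0,0,-3,0,0,0,28],[0,0,-3,0,0,0,28],[0,0,-1.5,0,0,0,28]]]'
python3 plan.py .452 .0756 .16 192
```

```text
time: 14.83
ee_pos: [0.501, -0.1556, 0.0299]
tcp_rot: [-179.7, 0.4, -166.1]
wrist_force: [-0.2, 0.1, -1.7]
opening: 0.0477
time: 15.25
ee_pos: [0.4966, -0.1542, 0.1643]
tcp_rot: [179.9, -0.2, -166.1]
wrist_force: [0.2, -0.8, -0.4]
opening: 0.0472
[-0.17, 3.34, 0.07, 0.0, -0.0, 0.0]
[-0.15, 3.34, 0.06, 0.0, -0.0, 0.0]
[-0.14, 3.34, 0.06, 0.0, -0.0, 0.0]
[-0.12, 3.34, 0.06, 0.0, -0.0, 0.0]
[-0.11, 3.34, 0.06, 0.0, -0.0, 0.0]
[-0.09, 3.34, 0.06, 0.0, -0.0, 0.0]
[-0.08, 3.34, 0.06, 0.0, -0.0, 0.0]
```

```bash
python3 -m pendant '[[[-0.3,3.4,0,0,0,0,28],[-0.4,3.4,0,0,0,0,28],[-0.4,3.4,0,0,0,0,28],[-0.4,3.4,0,0,0,0.01,28],[-0.4,3.4,0,0,0,0.01,28]]]' | sed -n 2p
python3 -m pendant '[[[-0.4,3.4,0,0,0,0.01,28],[-0.4,2.4,0,0,0,0,28],[0,0,0,0,0,0,28],[0,0,0,0,0,0,28]]]' | sed -n 2,3p
python3 plan.py .475 .0805 .083 192 1
```

```text
ee_pos: [0.4768, 0.0151, 0.1697]
ee_pos: [0.4708, 0.0817, 0.1699]
tcp_rot: [-179.9, 0.4, -168.2]
[-0.34, -0.19, 8.69, -0.0, 0.01, -0.0]
```

```bash
python3 -m pendant '[[[0,-0.1,2.5,0,0.006,0,28],[0,0,2.5,0,0,0,28],[0,0,2.2,0,0,0,28],[0,0,1.0,0,0,0,28],[0,0,0,0,0,0,28]]]' | sed -n 2,4p
python3 -m pendant '[[[0,0,0,0,0,0,28],[0,0,0,0,0,0,28]]]' | sed -n 1,4p; python3 rel.py .0181
python3 - <<'E'
from h import *
cv2.imwrite("pics/scene4.png",bot.camera("scene")[:,:,::-1])
cv2.imwrite("pics/s4c.png",cv2.resize(cv2.imread("pics/scene4.png")[160:240,180:276],(720,600),interpolation=3))
p=bot.get_obs()["ee_pos"]+[0,0,.0181]; d=np.array([np.cos(.21),np.sin(.21),0])
print(proj("scene",[p-.027*d,p-.02*d,p,p+.02*d]).round(1).tolist())
E
```

```text
ee_pos: [0.4725, 0.0781, 0.0863]
tcp_rot: [-179.8, 0.2, -168.2]
wrist_force: [-0.4, -0.2, -1.2]
time: 16.58
ee_pos: [0.4726, 0.077, 0.0871]
tcp_rot: [-179.8, 0.2, -168.3]
wrist_force: [-0.0, -0.2, -0.7]
rel flange mm: x -130.3 y -2.8 z 5.2 rot [-179.8    0.2 -168.3] F along/lat/z [-0.1 -0.2 -0.7]
[[239.1, 216.6], [237.5, 215.4], [233.2, 212.1], [229.0, 208.8]]
```

View pics/s4c.png

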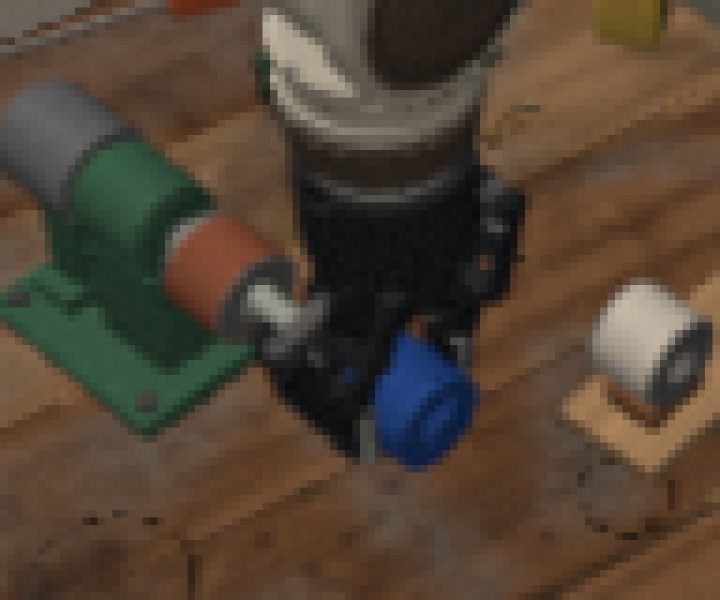

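```bash
python3 - <<'E'
from h import *
h=cv2.cvtColor(cv2.imread("pics/scene4.png"),cv2.COLOR_BGR2HSV).astype(int)
m=(abs(h[...,0]-112)<14)&(h[...,1]>110); m[:, :215]=0; m[:195]=0; m[225:]=0; m[:,255:]=0
ys,xs=np.nonzero(m); print("seen x",xs.min(),xs.max(),"y",ys.min(),ys.max())
p=bot.get_obs()["ee_pos"]+[0,0,.0181]; yaw=np.radians(11.8)
u=proj("scene",np.r_[cyl(*p,yaw,.024,.040)]); print("pred",u.min(0),u.max(0))
for th in (0,): 
    for v in range(205,224): r=np.nonzero(m[v])[0]; a=cv2.convexHull(u.astype(np.float32)).reshape(-1,2)
M=np.zeros(m.shape,np.uint8); cv2.fillConvexPoly(M,np.round(u[cv2.convexHull(u.astype(np.float32),returnPoints=False)[:,0]]).astype(int),1)
for v in range(206,226): print(v,np.nonzero(m[v])[0][[0,-1]] if m[v].any() else None,np.nonzero(M[v])[0][[0,-1]] if M[v].any() else None)
E
```

```text
seen x 226 242 y 204 221
pred [223.56985014 202.53416987] [242.87260149 221.69704401]
206 [232 238] [227 238]
207 [232 239] [225 239]
208 [232 240] [225 240]
209 [226 241] [224 241]
210 [226 241] [224 243]
211 [230 242] [224 243]
212 [229 242] [224 243]
213 [229 242] [224 243]
214 [230 242] [224 242]
215 [230 242] [225 242]
216 [230 241] [226 242]
217 [230 241] [228 241]
218 [231 240] [229 240]
219 [231 239] [230 239]
220 [232 238] [232 238]
221 [234 237] [233 237]
222 None [233 235]
223 None None
224 None None
225 None None
```

```bash
python3 -m pendant '[[[0,0.3,0.55,0,0.003,0,28],[0,0,0,0,0,0,28]]]' >/dev/null; python3 rel.py .0181
python3 -m pendant '[[[-0.9,0.05,0.1,0,0,0.005,28],[-0.8,0,0,0,0,0,28],[0,0,0,0,0,0,28]]]' >/dev/null; python3 rel.py .0181
```

```text
rel flange mm: x -128.8 y -0.0 z 1.9 rot [-179.8    0.2 -168.3] F along/lat/z [-0.  -0.2 -1.6]
rel flange mm: x -109.3 y 0.6 z 2.4 rot [-179.8    0.4 -168.6] F along/lat/z [ 0.4  0.8 -1.5]
```

```bash
python3 -m pendant '[[[0,-0.05,0.3,0,0.007,-0.01,28],[-0.6,0,0.05,0,0,0,28],[0,0,0,0,0,0,28]]]' >/dev/null; python3 rel.py .0181
python3 -m pendant '[[[-0.7,0,0.05,0,0,0,28],[0,0,0,0,0,0,28]]]' >/dev/null; python3 rel.py .0181
```

```text
rel flange mm: x -101.8 y 0.2 z -1.4 rot [-1.798e+02 -1.000e-01 -1.680e+02] F along/lat/z [ 0.5  0.3 -0.6]
rel flange mm: x -94.2 y 0.2 z -2.2 rot [-1.798e+02 -1.000e-01 -1.680e+02] F along/lat/z [-0.   0.3 -1.8]
```

```bash
python3 -m pendant '[[[0,0,-0.25,0,0,0,28],[0,0,0,0,0,0,28]]]' >/dev/null; python3 rel.py .0181
python3 -m pendant '[[[-0.7,0,0,0,0,0,28],[-0.6,0,0,0,0,0,28],[0,0,0,0,0,0,28]]]' >/dev/null; python3 rel.py .0181
```

```text
rel flange mm: x -94.1 y 0.2 z 0.2 rot [-1.798e+02 -1.000e-01 -1.680e+02] F along/lat/z [ 0.9  0.6 -0.8]
rel flange mm: x -79.9 y 0.1 z 0.7 rot [-1.798e+02 -1.000e-01 -1.680e+02] F along/lat/z [-0.4 -0.4 -0.6]
```

Rim is 10 mm past the tip with no force. Push on.

```bash
python3 -m pendant '[[[-0.7,0,0.05,0,0,0,28],[-0.5,0,0,0,0,0,28],[0,0,0,0,0,0,28]]]' >/dev/null; python3 rel.py .0181
python3 -m pendant '[[[-0.5,0,0,0,0,0,28]]]' >/dev/null; python3 rel.py .0181
python3 -m pendant '[[[-0.5,0,0,0,0,0,28]]]' >/dev/null; python3 rel.py .0181
```

```text
rel flange mm: x -66.3 y 0.2 z 0.1 rot [-1.798e+02 -1.000e-01 -1.680e+02] F along/lat/z [ 0.4 -0.1 -1.6]
rel flange mm: x -61.4 y 0.2 z -0.0 rot [-1.798e+02 -1.000e-01 -1.680e+02] F along/lat/z [ 0.7 -0.1 -1.1]
rel flange mm: x -56.0 y 0.2 z -0.0 rot [-1.798e+02 -1.000e-01 -1.680e+02] F along/lat/z [ 0.3  0.2 -1.8]
```

```bash
python3 -m pendant '[[[-0.4,0,0,0,0,0,28]]]' >/dev/null; python3 rel.py .0181
python3 -m pendant '[[[-0.4,0,0,0,0,0,28]]]' >/dev/null; python3 rel.py .0181
```

```text
rel flange mm: x -54.0 y 0.1 z -0.6 rot [-179.8   -0.4 -168. ] F along/lat/z [-30.9   0.2  15.5]
rel flange mm: x -54.1 y 0.2 z -0.9 rot [-179.8   -1.  -168. ] F along/lat/z [-31.4   0.9  15.8]
```

```bash
python3 -m pendant '[[[0,0,0,0,0,0,28],[0,0,0,0,0,0,28]]]' |grep force; python3 rel.py .0181
python3 -m pendant '[[[0,0,0,0,0,0,60],[0,0,0,0,0,0,100],[0,0,0,0,0,0,100],[0,0,0,0,0,0,100]]]' | sed -n 2,5p
python3 -m pendant '[[[0,0,-1.5,0,-0.01,0,100],[0,0,-3,0,0,0,100],[0,0,-3,0,0,0,100],[0,0,-3,0,0,0,100],[0,0,-2,0,0,0,100]]]' | sed -n 1,3p
python3 -m pendant '[[[3,-2,-1,0,0,0,100],[3,-3,0,0,0,0,100],[3,-3,0,0,0,0,100],[2,-3,0,0,0,0,100],[0,-3,0,0,0,0,100]]]' | sed -n 1,3p
python3 -m pendant '[[[0,-3,0,0,0,0,100],[0,-2,0,0,0,0,100],[0,0,0,0,0,0,100],[0,0,0,0,0,0,100]]]' | sed -n 1,3p
python3 - <<'E'
from h import *
for c in("scene","top"): cv2.imwrite(f"pics/{c}5.png",bot.camera(c)[:,:,::-1])
for t in("brown_drum","end_cap","grey_drum"):
  for c in("scene","top"): print(c,t,[(np.round(d["uv"],1).tolist(),round(d["confidence"],2)) for d in bot.mark_of(c,t)])
A=cv2.resize(cv2.imread("pics/scene5.png")[160:230,180:250],(400,400),interpolation=3)
B=cv2.resize(cv2.imread("pics/top5.png")[130:200,150:220],(400,400),interpolation=3)
cv2.imwrite("pics/c5.png",np.hstack([A,B]))
d=np.array([np.cos(.21),np.sin(.21),0]);F=np.array([.5995,.1068,.097])
for c in("scene","top"): print(c,proj(c,[F-.019*d,F-.058*d]).round(1).tolist())
E
```

```text
wrist_force: [0.1, 0.2, -0.7]
rel flange mm: x -55.4 y 0.2 z -1.2 rot [-179.8   -1.2 -168. ] F along/lat/z [ 0.1  0.2 -0.7]
ee_pos: [0.5469, 0.0958, 0.0811]
tcp_rot: [-179.8, -1.1, -168.0]
wrist_force: [-1.1, 0.3, 0.4]
opening: 0.0841
time: 19.38
ee_pos: [0.5454, 0.0961, 0.2097]
tcp_rot: [-179.8, -0.7, -168.0]
time: 19.8
ee_pos: [0.4666, -0.0633, 0.2336]
tcp_rot: [-179.7, 0.2, -167.4]
time: 20.13
ee_pos: [0.4765, -0.1196, 0.2407]
tcp_rot: [-179.4, 0.8, -167.8]
scene brown_drum [([338.4, 182.8], 0.63), ([321.8, 165.8], 0.58), ([210.7, 198.6], 0.43)]
top brown_drum [([339.2, 224.0], 0.71), ([187.3, 162.8], 0.65), ([292.4, 244.1], 0.6), ([392.8, 179.4], 0.58), ([344.8, 196.3], 0.56)]
scene end_cap [([216.8, 202.4], 0.81)]
top end_cap [([187.9, 179.6], 0.83)]
scene grey_drum [([266.5, 204.2], 0.58)]
top grey_drum []
scene [[210.1, 196.6], [217.9, 202.6]]
top [[186.3, 168.3], [188.5, 181.3]]
```

View pics/c5.png

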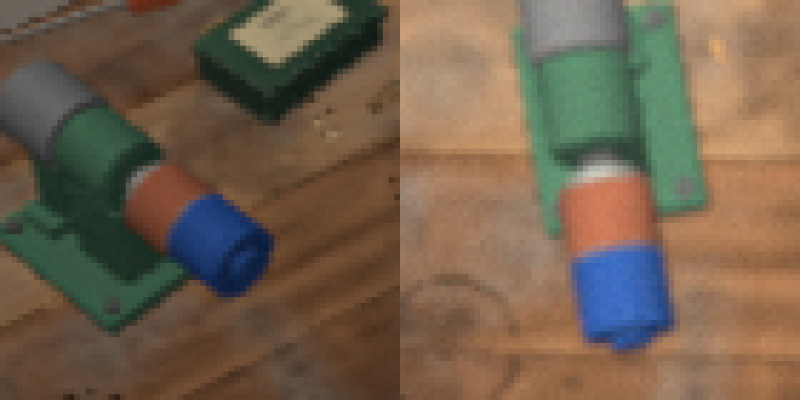

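```bash
python3 -c "
from h import *
print(bot.get_obs()['qd'].round(2)); print(bot.job_done())"
```

```text
[-0.29  0.16  0.05 -0.06 -0.02 -0.05]
the job is handed in; nothing more can be done
None
```

The job is done and handed in. The rust-brown drum is on the rod against the flange, and the blue cap is on the rod against the drum. Both are released, and the arm is clear. It took about 20.5 s of the 54 s allowed.

**Contact:** The drum stopped at the flange with a push of about 10 N. The cap stopped against the drum at about 31 N.

**Final pictures:** Both cameras show no visible gap between flange, drum and cap. The cap was detected within about 2 px of its predicted home position. The pale drum was detected within about 1.5 px of its predicted seat position.

**Checks that disagreed or failed:**
- Tool readings at contact were 2.6 mm short of home for the drum and 4 mm past home for the cap. I put this down to each part being gripped slightly off its centre.
- In the last top picture, the brown drum's mark was about 5 px from where I predicted it, at medium confidence. The picture itself shows the drum seated.
- The network missed the pale drum in the last top picture, so that check rests on the scene camera.
- I did not recheck the tape measure, try square or sanding block at the end. The planned arm path stayed clear of them.

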